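# Drop the board carrier onto its locating pin and shut the clip

## Robot

A 6-joint arm with a two-finger parallel gripper is mounted at the origin on a cart in front of the work surface, level with it; the furniture and walls round the work are solid. World frame = base frame: x ahead of the robot, y to its left, z up, the work surface at z = 0. Lengths are in m, angles in rad, forces in N, time in s.
With the tool pointing down it reaches from about 0.425 to 0.925 m from the base axis. Payload 12.5 kg.
Tool frame: the origin (TCP) lies at the very end of the fingers, on their centre line; the grasp point (between the pads) lies 19 mm behind it; z points along the fingers, y is the line along which they close (so a half turn about z gives the same grasp; the last joint's range is limited). The gripper opens to 85 mm and grips with 20 to 120 N. Pads are 22 mm wide; open, the fingers measure 114 mm over their backs; the gripper's body (76 mm by 85 mm) begins 54 mm behind the grasp point. The pads swing forward as they close: fully open they stand 13 mm farther back than shut.
Start: joints at [1.103, 0.491, 1.559, -0, 1.092, -0.106], TCP at [0.221, 0.585, 0.231] pointing down, gripper open.
Joint ranges: [-3.1, 3.1], [-0.84, 2.19], [0.05, 2.79], [-1.13, 4.28], [0.06, 2.93], [-2.69, 2.69]. Speed limits (rad/s): [2.22, 2.22, 2.79, 3.14, 3.14, 3.14].

## Interface

Orientations are given as a unit quaternion [x, y, z, w].
In Python, from rig import env gives the robot as it stands.
- The arm moves only by the tool move_arm, never from a script. Its argument "steps" is a list that holds one entry, the list of rows, each a list of 5 numbers: the shift along the tool's x, y, z in m, then the turn about the tool's z in rad, then the finger opening in m, from 0 to 0.0854. In form: [[[tx, ty, tz, spin, fingers], ...]]. A call has 1 to 10 rows; each row shifts and turns the commanded pose from where the row before left it, along the tool's axes as they then stand; what a row does not reach is not made up. A row lasts 1/12 s, in which the tool goes at most 41.7 mm and 7.16 degrees, less where a joint would pass 70% of its speed; a pose out of reach is approached as far as the arm can. A call is refused whole if a number of a shift passes 0.0417 or a number of a turn 0.125, either way. A call with a gripper value outside its range is refused whole. The fingers move at their own pace and stop on an object; the grip force is fixed at half the most. Time passes only in rows, so rows that do not move let the fingers close. It gives the time, the measured TCP pose, the force, the opening and the grip force at its end, in the units of the state.
- env.get_state(): the state, without advancing time (a new reading comes with each control period).
- env.get_image(name): name is "side" or "top" or "wrist"; returns the picture (420x560x3 uint8, blue, green, red); there is no depth.
- env.calibration(name): a dict with "fx", "fy", "cx", "cy" (pixels), "R" (3x3) and "t" (3): a world point X has camera coordinates R X + t; the wrist camera has in their place "T_tool_cam" (4x4, takes a point from camera to tool coordinates, whose origin is the TCP and whose axes are the flange's). Camera axes: x right, y down, z forward; pixel columns grow to the right and rows downward; lengths in m; the calibration is good to about 2 mm. A picture is of the moment at which its call begins: read the wrist's pose just before it. calibration takes no time and is no camera call.
- env.sign_off(): hands the job in; it is judged then, once.
The state is a dict: "time": time; "joint_positions": joint angles; "dq": joint speeds; "joint_efforts": joint torques, N m; "eef_pos": TCP position; "orientation": TCP orientation; "force": force on the tool from outside, world axes, zero at the start; "moment": the same for the moment, N m; "finger_gap": finger opening in m; "grip_force": force on a finger pad.
Only numpy, scipy, OpenCV 4.12 (cv2) and the standard library are available. Lean on these libraries where they do the work, as an engineer would, in place of code of your own. Each camera call takes 0.05 s, during which the arm holds its last target. There are 200 camera calls.

## Task

Put the blue board carrier on the aluminium fixture, long edge along the dark fence, with its hole at the pin's end, and nudge it gently along the fence until the hole drops over the locating pin and the carrier lies flat on the bed. Then swing the clip by its red knob across the carrier as far as it goes and let go. Never force the carrier against the fixture (keep well under 25 N), do not tip it over, and leave the loupe and the screw dish where they are.

Things in the scene. Friction and masses are not known exactly. Their poses are not given: they have to be found in the camera images.
- carrier: Loose board carrier: blue plate 90 (x) x 180 (y) x 8 mm, 0.17 to 0.32 kg, balanced near its middle. Origin mid-underside, z up, y along its long side to the hole. Black upright grip block in the middle, green circuit board (45 mm along y, 72 mm along x, up to 9 mm above the plate) 37 to 83 mm out on the -y half, round hole in the +y half.
- carrier_grip (a point): Centre of the carrier's grip block (30 mm along x, 14 mm along y, top 39 mm above the plate): where to grasp, with the fingers closing along y. 34 mm above the plate's underside, 26 mm above its top, 13 mm below the block's top. Axes of the carrier.
- carrier_hole (a point): Centre of the carrier's 10 mm through hole (bright ring round it), on the plate's underside: 50 mm from the carrier's middle along +y, 0 in x, so 45 mm from either long edge. Axes of the carrier.
- fixture: Fixture, fastened down: aluminium bed 165 (x) x 240 (y) mm, top 16 mm above the desk. Origin on the desk under its centre; x points to the fence, y along it, z up. Fence: dark steel rail on the bed, 12 mm high, 210 mm long, face at x = +70 mm. A carrier touching it has its hole in line with the pin to 0.5 mm.
- slot_mid (a point): Middle of the pin's slot, on the bed's top: x 24.5, y 50 mm from the fixture's centre; its axes. Locating pin: steel, 8 mm across, 7 mm high, top 2.5 mm tapered to 4.4 mm; locked, but its place in the slot (y -12 to +12 mm from here, x 0) is not measured. A carrier riding on it stands 7 mm up at that end; sliding it takes up to some 5 N; dropped over the pin, it lies flat and stops hard.
- clip (a joint): Swing clip, rad: 0 = open (points along the fixture's +y), grows clockwise seen from above, 1.57 = fully across, pointing at the fence, on its stop. Steel bar 14 mm wide, underside 2 mm above a flat carrier's plate; it strikes one still riding on the pin. Stays where left; about 2 N at the knob turns it. Starts at 0 to 0.25.
- clip_pivot (a point): On the clip's vertical axis: x -50, y 50 mm from the fixture's centre in its axes, 33 mm above the desk.
- clip_knob (a point): Centre of the clip's upright red knob, 14 mm in diameter, 40 mm from the pivot's axis, 47.5 mm above the desk; its top 15.5 mm above this point, the bar 15.5 mm below.
- loupe: Bystander: black eye loupe, 40 mm across, 32 mm high; origin under its middle.
- screw_dish: Bystander: round metal dish with screws, 76 mm across, 16 mm high; origin under its middle.

How it is judged:
On the way, in this order (a step that is already met when the one before it is completed fails the run):
1. the carrier has dropped over the pin and lies flat on the bed (x of carrier_hole in the frame of slot_mid between -0.005 and 0.005 m and y of carrier_hole in the frame of slot_mid between -0.016 and 0.016 m and z of carrier_hole in the frame of slot_mid between -0.003 and 0.002 m and angle between carrier_hole's own z axis and vertical below 0.025 rad and angle between the y axis of carrier_grip and the y axis of slot_mid, either way round below 0.1 rad), for 0.2 s.
2. the clip has been swung fully across the carrier (all of step 1 and value of joint clip above 1.45 rad), for 0.2 s.
At the end, for the whole second after the job is handed in: The carrier is at rest and flat (hole end within 2 mm of the bed, tilt under 0.025 rad), hole on the slot's line to 5 mm and within 16 mm of its middle (flat there means over the pin), long side along the fence to 0.1 rad; the clip is past 1.45 rad (all of step 2 and linear speed of carrier below 0.01 m/s); the robot touches nothing.
It fails at once if the carrier was forced against the fixture with more than 25 N (contact force between carrier and fixture above 25 N).
It fails at once if the carrier was tipped by more than 0.6 rad (angle between carrier's own z axis and vertical above 0.6 rad).
It fails at once if the loupe was moved (distance of loupe from where it was at the start of the episode above 0.03 m).
It fails at once if the screw dish was moved (distance of screw_dish from where it was at the start of the episode above 0.03 m).
It also fails if it takes over 58 s, if anything falls off the work surface, if the arm or the gripper's body presses on something with over 40 N, if the wrist force passes 120 N, or if a joint passes its speed limit or range.

## Working session

There is one attempt and no reset: what is moved stays moved. The work goes in short steps, Python scripts to look and compute and a tool call to move; the robot and the scene stay as the last step left them, time stands still between calls to the robot, and variables do not carry over. Pictures are saved under pics/ and viewed, at most 10 in all, crops included, and the job is handed in when it is done.

Besides the shell and the picture viewer there is one more tool, called by a JSON object that holds its "fn" and its "kwargs". move_arm: Moves the arm, as the interface text tells. Its arguments: {"type":"object","properties":{"steps":{"type":"array","items":{"type":"array","items":{"type":"array","items":{"type":"number"}}}}},"required":["steps"]}

```bash
mkdir -p pics
python3 - <<'E'
from rig import env
import cv2
s=env.get_state();print(s)
for n in("top","side"):
    cv2.imwrite(f"pics/{n}0.png",env.get_image(n)); c=env.calibration(n);print(n,c)
print(env.calibration("wrist"))
E
```

```text
{'time': 0.0, 'joint_positions': array([ 1.10340054e+00,  4.91541159e-01,  1.55942683e+00,  1.59231308e-05,
        1.09172842e+00, -1.05600384e-01]), 'dq': array([-0.00043013, -0.00137115, -0.00105396, -0.00025643, -0.00111384,
        0.00056029]), 'joint_efforts': array([ 3.50218697e-04, -6.18450665e+01, -2.61579663e+01, -7.64771380e-05,
        4.06902982e-03, -4.34701022e-06]), 'eef_pos': array([0.22109617, 0.5843491 , 0.23074697]), 'orientation': array([ 1.79916286e-01,  9.83681770e-01, -5.27384980e-04, -1.62732595e-04]), 'force': array([-0.37454841, -0.74645776, -0.53883544]), 'moment': array([ 0.0159553 ,  0.02507634, -0.01877054]), 'grip_force': 0.0, 'finger_gap': 0.08545074664219886}
top {'fx': 489.2203500263937, 'fy': 489.2203500263937, 'cx': 283.7411194997348, 'cy': 214.99699732126595, 'R': array([[-0.01338549, -0.9995715 , -0.0260318 ],
       [-0.9883186 ,  0.0171785 , -0.15143068],
       [ 0.15181298,  0.02370074, -0.98812504]]), 't': array([-0.01300382,  0.52656142,  1.16367142])}
side {'fx': 457.9554235752868, 'fy': 457.9554235752868, 'cx': 271.39622785665455, 'cy': 210.41103427089678, 'R': array([[-0.9996949 ,  0.01973895, -0.0148489 ],
       [ 0.02427865,  0.67461075, -0.73777428],
       [-0.00454566, -0.73790969, -0.67488416]]), 't': array([0.54384128, 0.04454938, 1.1337708 ])}
{'fx': 292.1160276296756, 'fy': 292.1160276296756, 'cx': 281.38990522279556, 'cy': 207.98176933975412, 'T_tool_cam': array([[-3.08182529e-04, -9.63959331e-01, -2.66049455e-01,
         6.67561321e-02],
       [ 9.99999929e-01, -2.39753670e-04, -2.89681929e-04,
        -5.01483208e-04],
       [ 2.15455266e-04, -2.66049525e-01,  9.63959337e-01,
        -1.41109840e-01],
       [ 0.00000000e+00,  0.00000000e+00,  0.00000000e+00,
         1.00000000e+00]])}
```

View pics/top0.png

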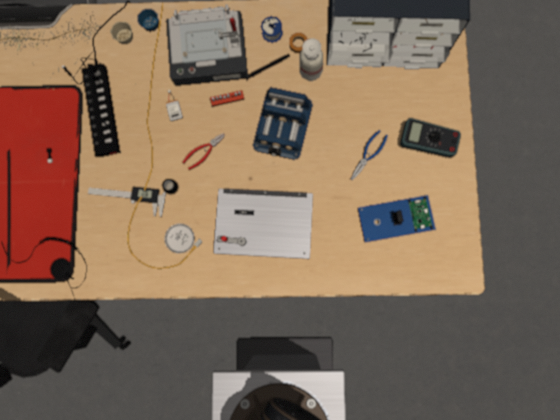

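View pics/side0.png

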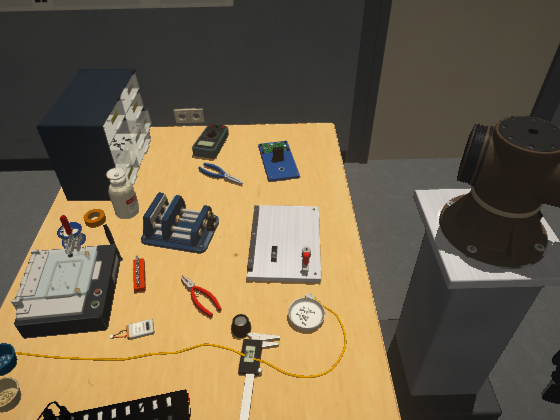

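The top view shows the fixture at about (263,222), with its fence on the far side and the slot at (244,212). The clip and red knob are at about (222,239). The carrier is at about (397,218), with its hole to the left (377,222). Next I'll enlarge both.

Run:
```python
import cv2,numpy as np
im=cv2.imread("pics/top0.png")
a=cv2.resize(im[180:265,205:318],None,fx=5,fy=5,interpolation=2)  # 565x425
b=cv2.resize(im[190:246,352:440],None,fx=5,fy=5,interpolation=2) #440x280
c=np.zeros((600,800,3),np.uint8)
c2=cv2.resize(im[180:265,205:318],(790,594))
cv2.imwrite("pics/fx.png",c2)
cv2.imwrite("pics/ca.png",cv2.resize(im[190:246,352:440],(792,504),interpolation=2))
```

```text
(no output)
```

View pics/fx.png

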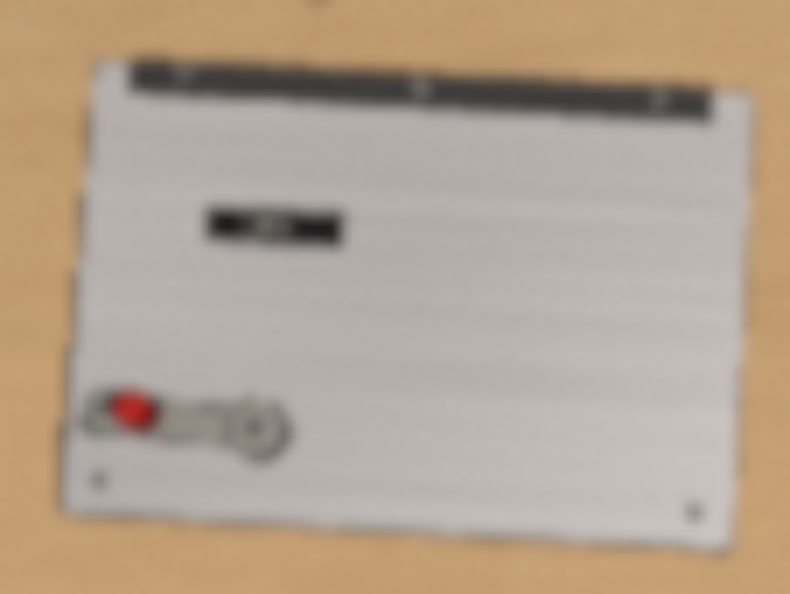

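View pics/ca.png

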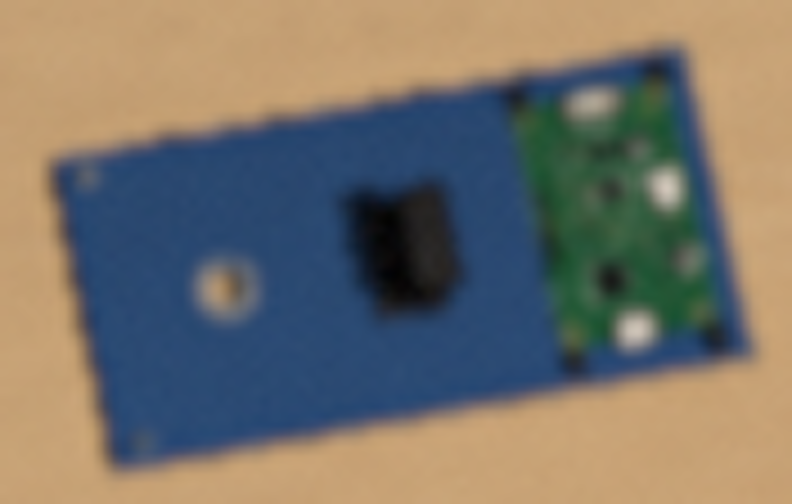

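The fixture's corners in the crop are (95,62), (752,95), (728,550) and (60,514). The pin shows as a bright spot near (265,227) in the slot, the pivot is at (260,427) and the knob at (133,410). The carrier's plate corners are (52,160), (683,48), (752,354) and (115,466), with the hole at (226,288).

```bash
cat > h.py <<'E'
from rig import env
import numpy as np
from scipy.spatial.transform import Rotation as Ro
def ray(name,uv,z,state=None):
    c=env.calibration(name); d=np.array([(uv[0]-c["cx"])/c["fx"],(uv[1]-c["cy"])/c["fy"],1])
    if name=="wrist":
        R0=Ro.from_quat(state["orientation"]).as_matrix();T=c["T_tool_cam"]
        o=R0@T[:3,3]+state["eef_pos"]; d=R0@T[:3,:3]@d
    else: o=-c["R"].T@c["t"]; d=c["R"].T@d
    return o+d*(z-o[2])/d[2]
def fit(L,P):  # planar rigid fit local->world
    L=np.array(L,float);P=np.array(P)[:,:2];a=L-L.mean(0);b=P-P.mean(0)
    th=np.arctan2((a[:,0]*b[:,1]-a[:,1]*b[:,0]).sum(),(a*b).sum())
    R=np.array([[np.cos(th),-np.sin(th)],[np.sin(th),np.cos(th)]]);t=P.mean(0)-R@L.mean(0)
    return th,R,t,np.abs(L@R.T+t-P).max()
E
python3 - <<'E'
from h import *
g=lambda u,s,o:((u[0]+.5)/s-.5+o[0],(u[1]+.5)/s-.5+o[1])
F=lambda u,z:ray("top",g(u,6.99,(205,180)),z)
C=lambda u,z:ray("top",g(u,9,(352,190)),z)
th,R,t,e=fit([(.0825,.12),(.0825,-.12),(-.0825,-.12),(-.0825,.12)],[F(u,.016) for u in((95,62),(752,95),(728,550),(60,514))])
print("fix",th,t,e)
for n,u,z in(("pin",(265,227),.022),("slotc",(274,226),.016),("pivot",(260,427),.034),("knob",(133,410),.063)):
    print(n,R.T@(F(u,z)[:2]-t),F(u,z))
print("slot world",R@[.0245,.05]+t, "pivot",R@[-.05,.05]+t)
th2,R2,t2,e2=fit([(.045,.09),(.045,-.09),(-.045,-.09),(-.045,.09)],[C(u,.008) for u in((52,160),(683,48),(752,354),(115,466))])
print("car",th2,t2,e2,"hole",R2.T@(C((226,288),.008)[:2]-t2))
s=env.get_state();M=Ro.from_quat(s["orientation"]).as_matrix();print(M)
print("delta in tool to carrier",M.T@(np.r_[t2,.2]-s["eef_pos"]))
E
```

```text
fix -0.07001985662407217 [0.51082835 0.03196179] 0.0011141784889972806
pin [0.02388974 0.05245327] [0.53832932 0.08261513 0.022     ]
slotc [0.02534366 0.04995644] [0.539605  0.0800227 0.016    ]
pivot [-0.04910543  0.04782486] [0.4651892 0.083105  0.034    ]
knob [-0.04833576  0.08852029] [0.46880415 0.12364686 0.063     ]
slot world [0.53876645 0.08012518] pivot [0.464449  0.0853374]
car 0.16004837584580858 [ 0.51864246 -0.3020099 ] 0.0013677082605850766 hole [-0.00026103  0.04941455]
[[-9.35262743e-01  3.53953975e-01 -4.30136537e-04]
 [ 3.53954227e-01  9.35262311e-01 -9.03096620e-04]
 [ 8.26358526e-05 -9.96881267e-04 -9.99999500e-01]]
delta in tool to carrier [-0.59200079 -0.72365521  0.03145376]
```

{"fn": "move_arm", "kwargs": {"steps": [[[0,0,0,-0.1045,0.085],[0,0,0,-0.1045,0.085],[0,0,0,-0.1045,0.085],[0,0,0,-0.1045,0.085],[0,0,0,-0.1045,0.085],[-0.03,-0.025,0,0,0.085],[-0.03,-0.025,0,0,0.085],[-0.03,-0.025,0,0,0.085],[-0.03,-0.025,0,0,0.085],[-0.03,-0.025,0,0,0.085]]]}}

```text
time: 0.93
eef_pos: [0.3905, 0.484, 0.2311]
orientation: [-0.08, 0.997, -0.0, -0.0]
force: [0.3, -0.2, -0.3]
finger_gap: 0.0851
grip_force: 0.0
```

{"fn": "move_arm", "kwargs": {"steps": [[[0,-0.04,0,0,0.085],[0,-0.04,0,0,0.085],[0,-0.04,0,0,0.085],[0,-0.04,0,0,0.085],[0,-0.04,0,0,0.085],[0,-0.04,0,0,0.085],[0,-0.04,0,0,0.085],[0,-0.04,0,0,0.085],[0,-0.04,0,0,0.085],[0,-0.04,0,0,0.085]]]}}

```text
time: 1.77
eef_pos: [0.453, 0.0885, 0.2313]
orientation: [-0.08, 0.997, 0.0, -0.0]
force: [1.8, 1.4, 0.4]
finger_gap: 0.0852
grip_force: 0.0
```

{"fn": "move_arm", "kwargs": {"steps": [[[0,-0.04,0,0,0.085],[0,-0.04,0,0,0.085],[0,-0.04,0,0,0.085],[0,-0.04,0,0,0.085],[0,-0.04,0,0,0.085],[0,-0.04,0,0,0.085],[0,-0.04,0.02,0,0.085],[0,-0.04,0.02,0,0.085],[0,-0.04,0.03,0,0.085],[0,0,0,0,0.085]]]}}

```text
time: 2.6
eef_pos: [0.5081, -0.2574, 0.1644]
orientation: [-0.078, 0.997, 0.001, -0.002]
force: [-1.6, 0.7, -0.3]
finger_gap: 0.0851
grip_force: 0.0
```

Run:
```python
from h import *
import cv2
s=env.get_state();print(s["eef_pos"],s["orientation"]);cv2.imwrite("pics/w1.png",env.get_image("wrist"))
```

```text
[ 0.50811914 -0.25737298  0.16436408] [-0.07846352  0.99691433  0.00120646 -0.00195856]
```

View pics/w1.png

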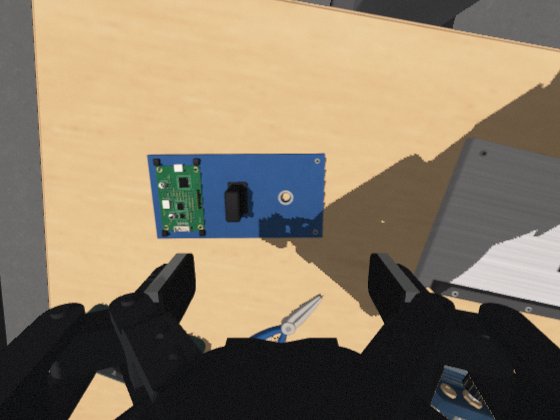

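The wrist view shows the plate corners at (148,154), (325,153), (323,237) and (157,239), the hole at (286,198) and the grip block at about (234,203).

Run:
```python
from h import *
s=env.get_state();print(s["time"],s["eef_pos"])
P=[ray("wrist",u,.008,s) for u in((148,154),(325,153),(323,237),(157,239))]
th,R,t,e=fit([(-.045,-.09),(-.045,.09),(.045,.09),(.045,-.09)],P)
print(th,t,e, R.T@(ray("wrist",(286,198),.008,s)[:2]-t))
M=Ro.from_quat(s["orientation"]).as_matrix()
print("tool y ang-90",np.arctan2(M[1,1],M[0,1])-np.pi/2, "delta",M.T@(np.r_[t,.034]-s["eef_pos"]))
```

```text
2.65 [ 0.50802655 -0.25515211  0.16607183]
0.16412377317262503 [ 0.51847082 -0.2996737 ] 0.001092618254928679 [0.00104058 0.05012567]
tool y ang-90 0.15733170530862406 delta [-0.00377834 -0.04600298  0.13192298]
```

{"fn": "move_arm", "kwargs": {"steps": [[[-0.004,-0.03,0.03,-0.005,0.085],[0,-0.015,0.03,0,0.085],[0,0,0.03,0,0.085],[0,0,0.03,0,0.085],[0,0,0.02,0,0.085],[0,0,0.011,0,0.06],[0,0,0,0,0.03],[0,0,0,0,0.03],[0,0,0,0,0.03],[0,0,0,0,0.03]]]}}

```text
time: 3.48
eef_pos: [0.5207, -0.2964, 0.0203]
orientation: [-0.083, 0.997, -0.001, 0.001]
force: [0.5, -0.8, -1.1]
finger_gap: 0.0299
grip_force: 0.0
```

{"fn": "move_arm", "kwargs": {"steps": [[[0.002,-0.003,0.0,0,0.03],[0,0,0.0,0,0.03],[0,0,0,0,0.0],[0,0,0,0,0.0],[0,0,0,0,0],[0,0,0,0,0],[0,0,0,0,0]]]}}

```text
time: 4.07
eef_pos: [0.5188, -0.2999, 0.0194]
orientation: [-0.083, 0.997, -0.0, 0.0]
force: [-1.4, -0.9, 5.9]
finger_gap: 0.0127
grip_force: 59.7
```

{"fn": "move_arm", "kwargs": {"steps": [[[0,0,-0.01,0,0],[0,0,-0.03,0,0],[0,0,-0.03,0,0],[0,0,-0.02,0.04,0],[0,0,0,0.08,0],[0,0,0,0.08,0],[0,0,0,0.034,0],[0.001,0.015,0,0,0],[0.001,0.025,0,0,0],[0.001,0.03,0,0,0]]]}}

```text
time: 4.9
eef_pos: [0.5198, -0.2289, 0.1088]
orientation: [0.035, 0.999, 0.0, -0.0]
force: [0.9, 0.8, -2.3]
finger_gap: 0.0128
grip_force: 58.8
```

{"fn": "move_arm", "kwargs": {"steps": [[[0.001,0.035,0,0,0],[0.001,0.035,0,0,0],[0.001,0.035,0,0,0],[0.001,0.035,0,0,0],[0.001,0.035,0,0,0],[0.001,0.03,0,0,0],[0.001,0.03,0,0,0],[0,0.0195,0,0,0],[0,0,0,0,0],[0,0,0,0,0]]]}}

```text
time: 5.73
eef_pos: [0.5302, 0.0263, 0.1089]
orientation: [0.033, 0.999, 0.0, -0.0]
force: [-1.1, -1.0, -2.3]
finger_gap: 0.0132
grip_force: 58.9
```

Run:
```python
from h import *
import cv2,numpy as np
s=env.get_state();print(s["time"],s["eef_pos"],s["orientation"],s["force"],s["grip_force"])
w=env.get_image("wrist");t=env.get_image("top")
cv2.imwrite("pics/w2.png",w)
```

```text
5.7333 [0.53019316 0.02631101 0.10893199] [ 3.25645588e-02  9.99469626e-01  5.96707570e-05 -1.16610188e-04] [-1.09182934 -0.96755863 -2.29363723] 58.949843645095825
```

View pics/w2.png

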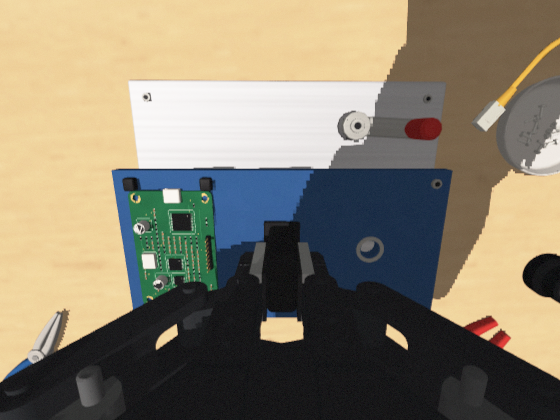

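The carrier is level and parallel to the fixture. Its near edge runs from (113,170) to (451,170), with the hole at (370,249). The fixture's near edge runs from (131,82) to (445,82), the pivot is at (356,126) and the knob top at (429,128).

Run:
```python
from h import *
s=env.get_state();M=Ro.from_quat(s["orientation"]).as_matrix()
W=lambda u,z:ray("wrist",u,z,s)
yaw=lambda v:np.arctan2(-v[0],v[1])
print("tool yaw",np.arctan2(-M[0,1],M[1,1]))
a,b=W((131,82),.016),W((445,82),.016);print("fix edge yaw",yaw(b-a),np.linalg.norm(b-a),"mid",(a+b)/2)
th=-.07;R=np.array([[np.cos(th),-np.sin(th)],[np.sin(th),np.cos(th)]])
print("fix centre",((a+b)/2)[:2]+R@[.0825,0])
p=W((356,126),.034)[:2];print("from pivot",p-R@[-.05,.05])
c,d=W((113,170),.0975),W((451,170),.0975);print("car yaw",yaw(d-c),np.linalg.norm(d-c),"centre",((c+d)/2)[:2]+R@[.045,0],"hole",W((370,249),.0975)[:2]-R@[0,.05])
```

```text
tool yaw -0.06771336471758575
fix edge yaw -0.06806104737849306 0.23315729534626414 mid [0.43152156 0.0357133  0.016     ]
fix centre [0.51381951 0.02994301]
from pivot [0.51264403 0.02830481]
car yaw -0.0679809346280331 0.17667770270104588 centre [0.52994185 0.0243444 ] hole [0.52937978 0.02407441]
```

{"fn": "move_arm", "kwargs": {"steps": [[[0,0,0.015,0,0],[0,0,0.02,0,0],[0,0,0.015,0,0],[0,0,0.01,0,0],[0,0,0.005,0,0],[-0.001,0,0,0,0],[-0.001,0,0,0,0],[-0.001,0,0,0,0],[0,0,0,0,0],[0,0,0,0,0]]]}}

```text
time: 6.67
eef_pos: [0.534, 0.0247, 0.0443]
orientation: [0.034, 0.999, 0.0, 0.001]
force: [0.0, 0.0, -2.8]
finger_gap: 0.0131
grip_force: 58.9
```

{"fn": "move_arm", "kwargs": {"steps": [[[-0.001,0,0,0,0],[0,0,0,0,0],[0,0,0,0,0]]]}}

```text
time: 6.92
eef_pos: [0.5348, 0.0247, 0.0438]
orientation: [0.034, 0.999, 0.0, 0.0]
force: [-0.1, -0.7, -2.2]
finger_gap: 0.0128
grip_force: 58.9
```

{"fn": "move_arm", "kwargs": {"steps": [[[-0.0005,0,0,0,0],[0,0,0,0,0],[-0.0005,0,0,0,0],[0,0,0,0,0]]]}}

```text
time: 7.25
eef_pos: [0.5357, 0.0246, 0.0437]
orientation: [0.034, 0.999, 0.0, 0.0]
force: [-0.5, 0.4, -2.2]
finger_gap: 0.0132
grip_force: 58.9
```

{"fn": "move_arm", "kwargs": {"steps": [[[-0.0005,0,0,0,0],[0,0,0,0,0],[-0.0005,0,0,0,0],[0,0,0,0,0]]]}}

```text
time: 7.58
eef_pos: [0.5366, 0.0246, 0.0437]
orientation: [0.034, 0.999, 0.0, -0.0]
force: [-0.6, -0.6, -2.0]
finger_gap: 0.0133
grip_force: 58.9
```

{"fn": "move_arm", "kwargs": {"steps": [[[-0.0005,0,0,0,0],[0,0,0,0,0],[0,0,0,0,0]]]}}

```text
time: 7.83
eef_pos: [0.5367, 0.0246, 0.0436]
orientation: [0.034, 0.999, 0.0, -0.0]
force: [-3.8, 1.1, -0.8]
finger_gap: 0.0132
grip_force: 59.1
```

Run:
```python
from h import *
s=env.get_state();print(s["force"],s["moment"],s["eef_pos"])
```

```text
[-3.83728801  1.08733817 -0.8230911 ] [ 0.05598042  0.56180787 -0.09051347] [0.53670923 0.02458412 0.04362084]
```

{"fn": "move_arm", "kwargs": {"steps": [[[0,0,0.0005,0,0],[0,0,0.0005,0,0],[0,0,0,0,0],[0,0,0,0,0.026],[0,0,0,0,0.026],[0,0,0,0,0.026],[0,0,0,0,0.026],[0,0,0,0,0.026]]]}}

```text
time: 8.5
eef_pos: [0.5375, 0.0245, 0.0428]
orientation: [0.034, 0.999, 0.0, 0.0]
force: [0.8, -0.1, 0.1]
finger_gap: 0.0261
grip_force: 0.0
```

Run:
```python
from h import *
import cv2
s=env.get_state();print(s["force"],s["moment"],s["eef_pos"],s["finger_gap"])
cv2.imwrite("pics/w3.png",env.get_image("wrist"))
```

```text
[ 0.76220236 -0.09256987  0.05672927] [ 0.02735227  0.01050743 -0.04275301] [0.53747779 0.02448362 0.04280354] 0.026117268262791798
```

View pics/w3.png

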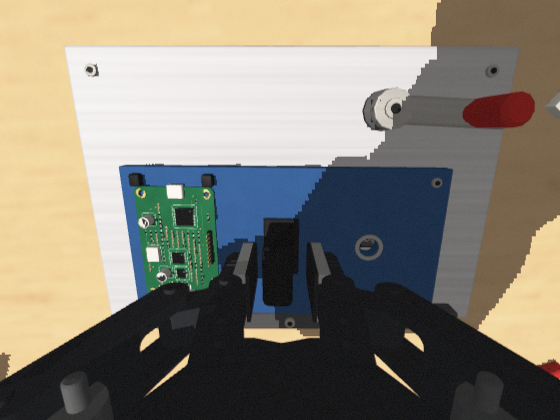

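The carrier is released and tilted, resting on the pin. Its near edge runs from (121,166) to (451,169) and the hole is at (369,247). I'll crop the hole to see where the pin lies.

Run:
```python
import cv2
im=cv2.imread("pics/w3.png");cv2.imwrite("pics/w3c.png",cv2.resize(im[225:270,340:400],(720,540),interpolation=2))
```

```text
(no output)
```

View pics/w3c.png

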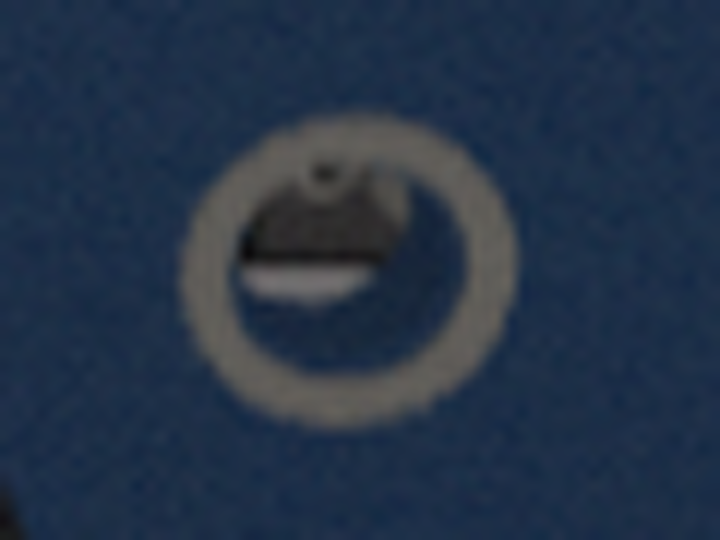

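{"fn": "move_arm", "kwargs": {"steps": [[[0,0,0.003,0,0.026],[0,0,0.003,0,0.026],[0,0.001,0,0,0.026],[0,0.001,0,0,0.026],[0,0.001,0,0,0.026],[0,0.001,0,0,0.026],[0,0.001,0,0,0.026],[0,0,0,0,0.026]]]}}

```text
time: 9.22
eef_pos: [0.5375, 0.0297, 0.0367]
orientation: [0.034, 0.999, 0.0, 0.0]
force: [0.6, -0.1, 0.1]
finger_gap: 0.0256
grip_force: 0.0
```

{"fn": "move_arm", "kwargs": {"steps": [[[0,0.0005,0,0,0.026],[0,0.0005,0,0,0.026],[0,0.0005,0,0,0.026],[0,0.0005,0,0,0.026],[0,0,0,0,0.026]]]}}

```text
time: 9.63
eef_pos: [0.5377, 0.0316, 0.0367]
orientation: [0.034, 0.999, 0.0, 0.0]
force: [0.4, -0.7, -0.1]
finger_gap: 0.026
grip_force: 0.4
```

{"fn": "move_arm", "kwargs": {"steps": [[[0,0.0005,0,0,0.026],[0,0.0005,0,0,0.026],[0,0.0005,0,0,0.026],[0,0.0005,0,0,0.026],[0,0,0,0,0.026]]]}}

```text
time: 10.05
eef_pos: [0.5377, 0.0337, 0.0367]
orientation: [0.034, 0.999, 0.0, -0.0]
force: [-0.1, -0.4, -0.7]
finger_gap: 0.0261
grip_force: 0.1
```

{"fn": "move_arm", "kwargs": {"steps": [[[0,0.0005,0,0,0.026],[0,0.0005,0,0,0.026],[0,0,0,0,0.026]]]}}

```text
time: 10.3
eef_pos: [0.5378, 0.0346, 0.0367]
orientation: [0.034, 0.999, 0.0, 0.0]
force: [0.5, -0.2, -0.4]
finger_gap: 0.026
grip_force: 0.0
```

{"fn": "move_arm", "kwargs": {"steps": [[[0,0.0005,0,0,0.026],[0,0.0005,0,0,0.026],[0,0,0,0,0.026]]]}}

```text
time: 10.55
eef_pos: [0.5379, 0.0356, 0.0367]
orientation: [0.034, 0.999, 0.0, 0.0]
force: [0.1, -0.1, 0.7]
finger_gap: 0.0261
grip_force: 0.0
```

Run:
```python
from h import *
import cv2
s=env.get_state();print(s["force"],s["eef_pos"])
cv2.imwrite("pics/w4.png",env.get_image("wrist")[140:350,80:480].repeat(2,0).repeat(2,1)[:600,:800])
```

```text
[ 0.10525869 -0.12934377  0.68145053] [0.53792452 0.03560606 0.03672254]
```

View pics/w4.png

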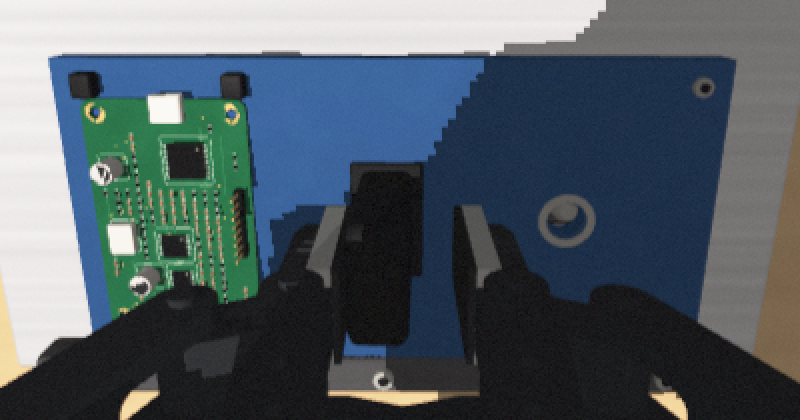

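In this crop the left finger touches the block and the pin shows almost centred in the hole, at (565,210) against (566,220). I'll nudge further and check flatness from the plate's near-edge line in code.

```bash
cat >> h.py <<'E'
def edge():
    "near plate edge rows at columns, in the wrist image"
    s=env.get_state();im=env.get_image("wrist").astype(int)
    m=(im[...,0]>im[...,2]+30)&(im[...,0]>im[...,1]+15)
    cs=[c for c in range(130,440,5) if m[140:230,c].any()];rs=[140+np.argmax(m[140:230,c]) for c in cs]
    p=np.polyfit(cs,rs,1);cc=np.where(m[175:185].sum(0)>5)[0]
    return s["time"],s["force"].round(1),s["eef_pos"].round(4),"rows",np.polyval(p,[140,430]).round(2),"cols",cc.min(),cc.max()
E
python3 -c "
from h import *
print(edge())"
```

```text
(10.6, array([ 0.5,  0.6, -0.8]), array([0.5379, 0.0356, 0.0367]), 'rows', array([167.83, 168.54]), 'cols', np.int64(106), np.int64(446))
```

{"fn": "move_arm", "kwargs": {"steps": [[[0,0.0005,0,0,0.026],[0,0.0005,0,0,0.026],[0,0,0,0,0.026]]]}}

```text
time: 10.9
eef_pos: [0.538, 0.0366, 0.0367]
orientation: [0.034, 0.999, 0.0, 0.0]
force: [0.2, 0.3, -0.0]
finger_gap: 0.0263
grip_force: 0.0
```

```bash
python3 -c "
from h import *
print(edge())"
```

```text
(10.9, array([ 0.2,  0.3, -0. ]), array([0.538 , 0.0366, 0.0367]), 'rows', array([167.12, 167.04]), 'cols', np.int64(105), np.int64(439))
```

Run:
```python
from h import *
s=env.get_state();c=env.calibration("wrist");T=np.linalg.inv(c["T_tool_cam"])
M=Ro.from_quat(s["orientation"]).as_matrix()
def px(tx,ty,zw):
    p=np.array([tx,ty,s["eef_pos"][2]-zw]);q=T[:3,:3]@p+T[:3,3];return (q[0]/q[2]*c["fx"]+c["cx"],q[1]/q[2]*c["fy"]+c["cy"])
for dy in(-.006,0,.006):
  for n,za,zb in(("flat",.024,.024),("tilt",.024,.033)):
    print(dy,n,np.round([px(.045,dy-.09,za),px(.045,dy+.09,zb)],1).tolist())
print(edge())
```

```text
-0.006 flat [[100.7, 170.5], [441.9, 170.5]]
-0.006 tilt [[100.7, 170.5], [451.5, 173.0]]
0 flat [[112.1, 170.5], [453.3, 170.4]]
0 tilt [[112.1, 170.5], [463.6, 173.0]]
0.006 flat [[123.5, 170.5], [464.7, 170.4]]
0.006 tilt [[123.5, 170.5], [475.6, 173.0]]
(10.95, array([-0.2, -0. ,  0.5]), array([0.538 , 0.0365, 0.0367]), 'rows', array([167.23, 167.03]), 'cols', np.int64(105), np.int64(439))
```

{"fn": "move_arm", "kwargs": {"steps": [[[0,0.0005,0,0,0.026],[0,0.0005,0,0,0.026],[0,0,0,0,0.026]]]}}

```text
time: 11.25
eef_pos: [0.538, 0.0376, 0.0367]
orientation: [0.034, 0.999, 0.0, 0.0]
force: [0.4, -0.1, 1.0]
finger_gap: 0.026
grip_force: 0.0
```

```bash
python3 -c "
from h import *
print(edge())"
```

```text
(11.25, array([ 0.4, -0.1,  1. ]), array([0.538 , 0.0376, 0.0367]), 'rows', array([167.21, 167.01]), 'cols', np.int64(103), np.int64(437))
```

{"fn": "move_arm", "kwargs": {"steps": [[[0,0.0005,0,0,0.026],[0,0.0005,0,0,0.026],[0,0,0,0,0.026]]]}}

```text
time: 11.55
eef_pos: [0.5381, 0.0385, 0.0367]
orientation: [0.034, 0.999, 0.0, 0.0]
force: [0.0, -0.0, -0.4]
finger_gap: 0.0258
grip_force: 0.2
```

{"fn": "move_arm", "kwargs": {"steps": [[[0,0.0005,0,0,0.026],[0,0,0,0,0.026],[0,0,0,0,0.026]]]}}

```text
time: 11.8
eef_pos: [0.5381, 0.039, 0.0367]
orientation: [0.034, 0.999, 0.0, 0.0]
force: [0.3, 0.5, -0.1]
finger_gap: 0.0262
grip_force: 0.3
```

```bash
python3 -c "
from h import *
print(edge())"
```

```text
(11.8, array([ 0.3,  0.5, -0.1]), array([0.5381, 0.039 , 0.0367]), 'rows', array([167.2 , 167.35]), 'cols', np.int64(103), np.int64(437))
```

{"fn": "move_arm", "kwargs": {"steps": [[[0,0.0005,0,0,0.026],[0,0,0,0,0.026],[0,0,0,0,0.026]]]}}

```text
time: 12.1
eef_pos: [0.5382, 0.0395, 0.0367]
orientation: [0.034, 0.999, 0.0, 0.0]
force: [0.1, -0.4, 0.4]
finger_gap: 0.0261
grip_force: 0.3
```

{"fn": "move_arm", "kwargs": {"steps": [[[0,0.0005,0,0,0.026],[0,0,0,0,0.026],[0,0,0,0,0.026]]]}}

```text
time: 12.35
eef_pos: [0.5382, 0.04, 0.0367]
orientation: [0.034, 0.999, 0.0, 0.0]
force: [-0.5, -0.5, 0.3]
finger_gap: 0.0262
grip_force: 0.3
```

```bash
python3 -c "
from h import *
print(edge())"
```

```text
(12.35, array([-0.5, -0.5,  0.3]), array([0.5382, 0.04  , 0.0367]), 'rows', array([167.02, 167.51]), 'cols', np.int64(103), np.int64(437))
```

{"fn": "move_arm", "kwargs": {"steps": [[[0,0.0005,0,0,0.026],[0,0,0,0,0.026],[0,0,0,0,0.026]]]}}

```text
time: 12.65
eef_pos: [0.5382, 0.0403, 0.0367]
orientation: [0.034, 0.999, -0.0, 0.0]
force: [-0.1, -3.9, -0.5]
finger_gap: 0.026
grip_force: 2.1
```

{"fn": "move_arm", "kwargs": {"steps": [[[0,0.0005,0,0,0.026],[0,0,0,0,0.026],[0,0,0,0,0.026]]]}}

```text
time: 12.9
eef_pos: [0.5383, 0.0405, 0.0367]
orientation: [0.034, 0.999, -0.0, 0.0]
force: [-0.6, -7.7, 1.0]
finger_gap: 0.0262
grip_force: 4.0
```

```bash
python3 -c "
from h import *
print(edge())"
```

```text
(12.9, array([-0.6, -7.7,  1. ]), array([0.5383, 0.0405, 0.0367]), 'rows', array([167.41, 166.97]), 'cols', np.int64(103), np.int64(437))
```

The force rose to 7.7 N at a hard stop, so the pin is in the hole. I'll back off, lift, and check with my last picture.

{"fn": "move_arm", "kwargs": {"steps": [[[0,-0.003,0,0,0.03],[0,-0.003,0,0,0.03],[0,0,-0.02,0,0.03],[0,0,-0.03,0,0.03],[0,0,-0.03,0,0.03],[0,0,-0.02,0,0.03],[0.02,0,0,0,0.03],[0.02,0,0,0,0.03],[0.02,0,0,0,0.03],[0,0,0,0,0.03]]]}}

```text
time: 13.78
eef_pos: [0.4747, 0.0395, 0.1367]
orientation: [0.034, 0.999, 0.0, -0.001]
force: [0.6, 0.3, 0.2]
finger_gap: 0.0301
grip_force: 0.0
```

Run:
```python
from h import *
import cv2
s=env.get_state();print(s["time"],s["eef_pos"],s["orientation"],s["joint_positions"][5])
w=env.get_image("wrist");sd=env.get_image("side");tp=env.get_image("top")
cv2.imwrite("pics/w5.png",w);cv2.imwrite("pics/s5.png",sd);cv2.imwrite("pics/t5.png",tp)
out=np.zeros((600,800,3),np.uint8);out[:420,:560]=w
out[420:600,560:800]=cv2.resize(sd[205:290,235:335],(240,180))
out[:420,560:800]=cv2.resize(w[170:345,300:400],(240,420),interpolation=2)
cv2.imwrite("pics/c5.png",out)
```

```text
13.7833 [0.47470258 0.03945776 0.13674205] [ 3.40158010e-02  9.99420564e-01  1.92747576e-04 -1.19327029e-03] -1.5591823529367583
```

View pics/c5.png

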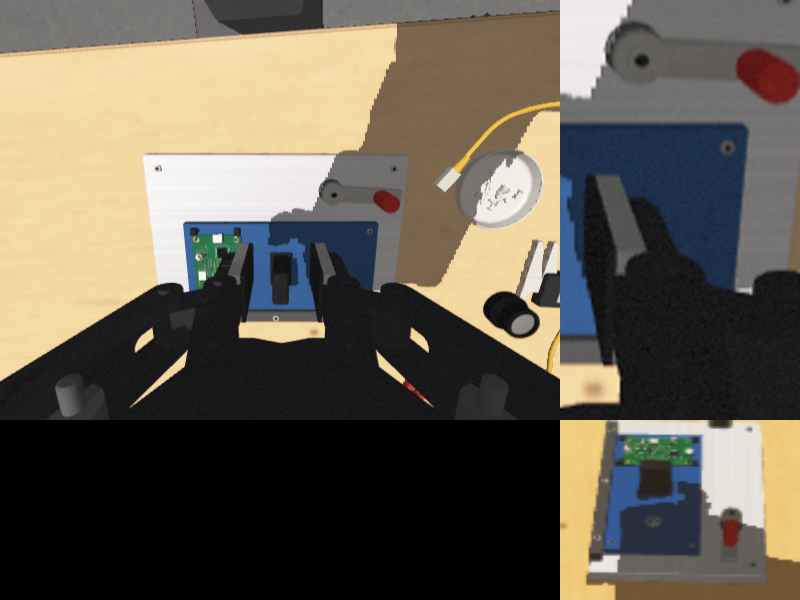

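The plate's near edge is level in the wrist view, (184,222) to (378,222), with the pivot at (334,193) and the knob top at (392,205). In the side inset the plate corners are (603,552), (700,554), (618,436) and (703,437). I'll check flatness and the knob position numerically.

Run:
```python
from h import *
import cv2
s=env.get_state()
g=lambda u:((u[0]-560+.5)/2.4-.5+235,(u[1]-420+.5)*85/180-.5+205)
P=[ray("side",g(u),.024) for u in((603,552),(700,554),(618,436),(703,437))]
print("lengths",np.linalg.norm(P[0]-P[2]),np.linalg.norm(P[1]-P[3]))
for z in(.027,.032): print(z,np.linalg.norm(ray("side",g((603,552)),z)[:2]-P[2][:2]))
w=cv2.imread("pics/w5.png").astype(int)
m=((w[...,2]>60)&(w[...,1]<.4*w[...,2])&(w[...,0]<.5*w[...,2])).astype(np.uint8);m[:150]=0;m[230:]=0;m[:,:350]=0;m[:,420:]=0
print("red",m.sum(),[ (a.min(),a.max()) for a in np.where(m)], [a.mean() for a in np.where(m)])
R=Ro.from_euler('z',-.069).as_matrix()[:2,:2]
piv=ray("wrist",(334,195),.036,s)[:2];kn=ray("wrist",(388,203),.0475,s)[:2]
print("piv",piv,piv-R@[-.05,.05],"knob",kn,R.T@(kn-piv))
M=Ro.from_quat(s["orientation"]).as_matrix();print(M.T[:2,:2]@(kn-s["eef_pos"][:2]),s["eef_pos"])
d=np.where(w[..., 0]>w[...,2]+30,1,0)[205:300]
```

```text
lengths 0.18036836584239607 0.18101477817297665
0.027 0.18291699654778995
0.032 0.1871661607877519
red 376 [(np.int64(191), np.int64(211)), (np.int64(374), np.int64(399))] [np.float64(201.0877659574468), np.float64(386.3244680851064)]
piv [0.47028279 0.08370587] [0.51671655 0.03037758] knob [0.47720647 0.12553067] [0.00402358 0.04220263]
[0.00740124 0.08618459] [0.47870543 0.03904185 0.13694493]
```

{"fn": "move_arm", "kwargs": {"steps": [[[0,0,0,-0.12,0.034],[0,0,0,-0.12,0.034],[0,0,0,-0.12,0.034],[0,0,0,-0.12,0.034],[0,0,0,-0.12,0.034],[0,0,0,-0.12,0.034],[0,0,0,-0.065,0.034],[-0.02,0.025,0,0,0.034],[-0.02,0.025,0,0,0.034],[-0.0107,0.0185,0,0,0.034]]]}}

```text
time: 14.77
eef_pos: [0.4724, 0.1257, 0.1366]
orientation: [-0.35, 0.937, 0.0, 0.001]
force: [0.3, 0.0, 0.0]
finger_gap: 0.0341
grip_force: 0.0
```

{"fn": "move_arm", "kwargs": {"steps": [[[0,0,0,0,0.034],[0,0,0,0,0.034],[0,0,0,0,0.034]]]}}

```text
time: 15.02
eef_pos: [0.4718, 0.1239, 0.1366]
orientation: [-0.351, 0.936, -0.0, 0.0]
force: [0.3, 0.1, 0.0]
finger_gap: 0.0339
grip_force: 0.0
```

Run:
```python
from h import *
import cv2
s=env.get_state();w=env.get_image("wrist").astype(int);cv2.imwrite("pics/w6.png",w)
m=((w[...,2]>60)&(w[...,1]<.4*w[...,2])&(w[...,0]<.5*w[...,2])).astype(np.uint8)
n,l,st,c=cv2.connectedComponentsWithStats(m);M=Ro.from_quat(s["orientation"]).as_matrix()
print(s["eef_pos"],M[:2,:2])
for i in range(1,n):
    if st[i,4]>60:
        k=ray("wrist",c[i],.0475,s);print(st[i],c[i],k, M.T[:2,:2]@(k-s["eef_pos"])[:2])
```

```text
[0.47182443 0.12387473 0.13655401] [[-0.75375105 -0.65716004]
 [-0.65716004  0.75375107]]
[276 201  17  22 311] [283.62057878 211.84565916] [0.47059555 0.12420414 0.0475    ] [0.00070979 0.00105586][ WARN:0@0.603] global loadsave.cpp:1063 imwrite_ Unsupported depth image for selected encoder is fallbacked to CV_8U.
```

{"fn": "move_arm", "kwargs": {"steps": [[[0.0005,0.001,0.02,0,0.034],[0,0,0.03,0,0.034],[0,0,0.03,0,0.034],[0,0,0.013,0,0.034],[0,0,0.005,0,0.028],[0,0,0,0,0.022],[0,0,0,0,0.022]]]}}

```text
time: 15.65
eef_pos: [0.4707, 0.1241, 0.0392]
orientation: [-0.35, 0.937, -0.0, 0.0]
force: [0.3, -0.2, 0.9]
finger_gap: 0.0219
grip_force: 0.0
```

{"fn": "move_arm", "kwargs": {"steps": [[[0,-0.004,0,0,0.022],[-0.0046,-0.0061,0,0,0.022],[-0.0034,-0.007,0,0,0.022],[-0.002,-0.0074,0,0,0.022],[-0.0006,-0.0077,0,0,0.022],[0,0,0,0,0.022]]]}}

```text
time: 16.15
eef_pos: [0.501, 0.1066, 0.0399]
orientation: [-0.35, 0.937, -0.0, 0.001]
force: [-0.2, 0.1, 0.4]
finger_gap: 0.0217
grip_force: 0.0
```

{"fn": "move_arm", "kwargs": {"steps": [[[0.0009,-0.0077,0,0,0.022],[0.0024,-0.0073,0,0,0.022],[0.0036,-0.0068,0,0,0.022],[0,0,0,0,0.022],[0,0,0,0,0.022]]]}}

```text
time: 16.57
eef_pos: [0.5085, 0.0855, 0.0388]
orientation: [-0.35, 0.937, -0.0, 0.0]
force: [0.1, -0.3, 0.5]
finger_gap: 0.0224
grip_force: 0.0
```

{"fn": "move_arm", "kwargs": {"steps": [[[0.0025,-0.003,0,0,0.022],[0.0025,-0.003,0,0,0.022],[0,0,0,0,0.022]]]}}

```text
time: 16.82
eef_pos: [0.508, 0.0788, 0.0386]
orientation: [-0.35, 0.937, 0.001, -0.0]
force: [-2.6, 9.9, 0.6]
finger_gap: 0.0225
grip_force: 4.1
```

```bash
cat > k.py <<'E'
from h import *
import cv2
s=env.get_state();w=env.get_image("wrist").astype(int)
m=((w[...,2]>60)&(w[...,1]<.4*w[...,2])&(w[...,0]<.5*w[...,2])).astype(np.uint8)
n,l,st,c=cv2.connectedComponentsWithStats(m);M=Ro.from_quat(s["orientation"]).as_matrix()
print(s["time"],s["eef_pos"],s["force"])
R=Ro.from_euler('z',-.069).as_matrix()[:2,:2]
for i in range(1,n):
    if st[i,4]>60:
        k=ray("wrist",c[i],.0475,s);v=R.T@(k[:2]-[.466,.084]);print(st[i],k,M.T[:2,:2]@(k-s["eef_pos"])[:2],"r,ang",np.hypot(*v),np.arctan2(*v))
E
python3 k.py
```

```text
16.8167 [0.50798757 0.07881407 0.03859151] [-2.64954706  9.85102614  0.55172533]
[ 277  246   29   47 1137] [0.50625608 0.08229244 0.0475    ] [-0.00097629  0.00376085] r,ang 0.04029227382380755 1.5441883007110548
```

{"fn": "move_arm", "kwargs": {"steps": [[[0,0.002,0,0,0.022],[0,0.002,0,0,0.026],[0,0,0,0,0.03],[0,0,-0.02,0,0.03],[0,0,-0.03,0,0.03],[0,0,-0.03,0,0.03],[0,0,-0.02,0,0.03],[0,0,0,0,0.03],[0,0,0,0,0.03],[0,0,0,0,0.03]]]}}

```text
time: 17.7
eef_pos: [0.5057, 0.0813, 0.1381]
orientation: [-0.351, 0.936, 0.0, -0.0]
force: [-0.7, -0.9, -0.6]
finger_gap: 0.03
grip_force: 0.0
```

```bash
python3 k.py
python3 - <<'E'
from h import *
import cv2
cv2.imwrite("pics/s7.png",env.get_image("side"))
a=cv2.imread("pics/s5.png").astype(int);b=cv2.imread("pics/s7.png").astype(int)
# plate corner shift in the side view: edges of the blue area
f=lambda i:(i[205:290,235:335,0]>i[205:290,235:335,2]+25)
for i in(a,b):
    q=f(i);y,x=np.where(q);print(q.sum(),y.max()+205,x.min()+235,x.max()+235)
E
```

```text
17.7 [0.50565603 0.08126645 0.13813245] [-0.66110453 -0.92304244 -0.55672964]
[275 202  17  22 311] [0.505712   0.08177988 0.0475    ] [-0.00037944  0.00035038] r,ang 0.039774011877948545 1.557643709697876
713 267 253 294
1014 267 254 293
```

The clip measures about 1.56 rad, on its stop, and the carrier has not moved in the side view. Nothing is touching the robot, so I'm handing in.

```bash
python3 -c "
from rig import env
print(env.sign_off())"
```

```text
the job is handed in; nothing more can be done
None
```

I handed the job in at about 18 s: the carrier measured flat over the pin against the fence, the clip was across at about 1.56 rad, and the gripper was clear; the sign-off returned no verdict.

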